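# Isolate and vent the ion source chamber

## Task

Isolate and vent the ion source chamber on the bench vacuum line. Take the crank on top of the gate valve by its free-spinning grip and wind it clockwise (seen from above) in one steady go, without letting go on the way, until you feel the gate come down on its seal; snug it up so it seals, but do not force it. Only then swing the vent valve's lever a quarter turn until it is fully open, let go, and leave the loose parts lying on the bench alone.

Things in the scene. Friction and masses are not known exactly. Their poses are not given: they have to be found in the camera images.
- line: Bench vacuum line, bolted down: aluminium base plate 130 x 500 mm, on it in a row along its y axis a lying finned pump (+y end, below 135 mm), the upright flat steel gate valve with the crank on top (bonnet 194 mm high, neck 222 mm) and a round steel source chamber (-y end, top flange 120 mm across at 142 mm). Turned by up to 0.3 rad. Origin: underside of the plate, below the crank's axis; z up
- crank_axis (a point): Point on the crank's upright axis at the height of the grip's middle (264 mm above the table); axes as line. The grip travels round it on a level circle of 60 mm radius; the crank keeps its height as it turns
- grip_mid (a point): Middle of the crank's grip: an upright black cylinder 22 mm across and 52 mm tall (26 mm below this point to 26 mm above, top 290 mm above the table), spinning freely on its pin at the end of the dark steel crank arm, whose top lies 30 mm below this point; z up
- crank (a joint): Crank angle (rad): 0 fully open, grows clockwise seen from above (closing); at angle a the arm points along (cos a, -sin a) of line. Starts at 0.2 to 5.7; the gate meets its seal between 12.8 and 14.8, never the same. Drag at the moving grip 5 to 6 N (less at a stop); on the seal it climbs steeply, about 3 N per 0.1 rad: 3 to 10 N extra seals well, over 13 N extra crushes the seal. Stays where let go, or springs back a little
- gate: Gate plate inside the valve housing, hidden but for its brass pin in the dark upright slots of the housing's broad faces; it goes down 20 mm per crank turn. Origin: middle of its underside, 104 mm above the table fully open, about 60 mm shut. Its reading is too coarse to tell a sealed gate from a loose or forced one
- seat: Seat block at the bottom of the valve housing, hidden; carries the rubber seal, whose top lies 9 to 15 mm above this origin (differs each time, cannot be seen). Origin: underside of the block, 48 mm above the table
- vent_axis (a point): Point on the vent lever's upright axis at the lever's mid height (195 mm above the table), over the small brass ball valve on top of the chamber; axes as line. 190 mm to the -y side of the crank's axis and 15 mm to its +x side
- vent_handle (a point): Point on the vent lever 60 mm from its axis, at mid height of its black sleeve, which is 16 mm wide, 11 mm high and reaches from 19 to 75 mm from the axis. Beyond 25 mm from the axis there is 40 mm of free air below the lever, save over the brass outlet (top 183 mm) when fully open
- vent (a joint): Vent lever angle (rad): 0 shut, lever pointing along -x of line, across the valve; turns anticlockwise seen from above to its stop at 1.57, fully open, pointing along -y of line, in line with the brass outlet. Light drag, about 2 N at the handle; stays where left
- centring_ring: loose aluminium ring 52 mm across and 8 mm high, lying on the bench; leave it alone
- spanner: loose steel spanner 150 mm long, lying on the bench; leave it alone
- screw_jar: small amber jar, 56 mm across and 70 mm tall, on the bench; leave it alone
- ion_block: round steel source block with brass screws, 72 mm across and 52 mm tall, on the bench; leave it alone

How it is judged:
By the outcome, as a careful person would: the job done as asked, in the order asked, and still so for the second after the job is handed in, with the robot touching nothing.
It also fails if it takes over 72 s, if anything falls off the work surface, if the arm or the gripper's body presses on something with over 40 N, if the wrist force passes 120 N, or if a joint passes its speed limit or range.

## Robot

A 6-joint arm with a two-finger parallel gripper is mounted at the origin on the work surface. World frame = base frame: x ahead of the robot, y to its left, z up, the work surface at z = 0. Lengths are in m, angles in rad, forces in N, time in s.
With the tool pointing down it reaches from about 0.3 to 0.825 m from the base axis. Payload 5.4 kg.
Tool frame: the origin (TCP) lies at the very end of the fingers, on their centre line; the grasp point (between the pads) lies 19 mm behind it; z points along the fingers, y is the line along which they close (so a half turn about z gives the same grasp; the last joint's range is limited). The gripper opens to 92 mm and grips with 3 to 60 N. Pads are 20 mm wide; open, the fingers measure 128 mm over their backs; the gripper's body (75 mm by 189 mm) begins 69 mm behind the grasp point.
Start: joints at [1.011, 0.158, 1.597, -0, 1.386, -0.21], TCP at [0.197, 0.54, 0.215] pointing down, gripper open.
Joint ranges: [-2.91, 2.91], [-0.94, 2.29], [0.18, 2.7], [-1.29, 4.43], [0.17, 2.64], [-3, 3]. Speed limits (rad/s): [2.57, 2.57, 3.14, 3.14, 3.14, 3.14].

## Interface

Orientations are given as a rotation vector (axis times angle).
In Python, from workcell import bot gives the robot as it stands. Calls block until the motion is done:
- bot.goto(position, orientation): joint-space move of the TCP to a pose.
- bot.line_to(position, rot=None, max_speed=0.15): straight line of the TCP; rot=None keeps the orientation; max_speed is the mean speed in m/s.
- bot.set_joints(angles): joint-space move.
- bot.set_gripper(opening, newtons=None): opening from 0.0 (shut) to 1.0 (fully open); newtons is the grip in N (None keeps the last); returns when the fingers have stopped.
- bot.hold(seconds).
- bot.inverse_kinematics(position, orientation): joint angles nearest the present ones, or None.
- bot.read_camera(name): name is "scene" or "top" or "wrist"; returns a dict with "pixels" (420x560x3 uint8, blue, green, red), "fx", "fy", "cx", "cy" (pixels), "k1" (the pictures are not rectified: a ray, as slopes to the right and down, at radius r is drawn at 1 + k1 r^2 times it, then the intrinsics apply), "R" (3x3) and "t" (3): a world point X has camera coordinates R X + t. Camera axes: x right, y down, z forward; pixel columns grow to the right and rows downward; lengths in m; the calibration is good to about 2 mm. A picture is of the moment at which its call begins. There is no depth.
A pose or a line that the arm cannot do raises bot.MotionError and nothing moves.
- bot.job_done(): hands the job in; it is judged then, once.
Readings, each from a call of its own:
- bot.current_clock(): time.
- bot.current_joints(): joint angles.
- bot.current_joint_vel(): joint speeds.
- bot.current_effort(): joint torques, N m.
- bot.current_ee_pos(): TCP position.
- bot.current_tool_rot(): TCP orientation.
- bot.current_contact_force(): force on the tool from outside, world axes, zero at the start.
- bot.current_ft_torque(): the same for the moment, N m.
- bot.current_opening(): opening from 0.0 (shut) to 1.0 (fully open).
- bot.current_grip_force(): force on a finger pad.
Only numpy, scipy, OpenCV 4.12 (cv2) and the standard library are available. Lean on these libraries where they do the work, as an engineer would, in place of code of your own. Each camera call takes 0.05 s, during which the arm holds its last target. There are 200 camera calls.

## Working session

There is one attempt and no reset: what is moved stays moved. The work goes in short steps, each a Python script; the robot and the scene stay as the last script left them, time stands still between calls to the robot, and variables do not carry over. Pictures are saved under pics/ and viewed, at most 10 in all, crops included, and the job is handed in when it is done.

```bash
ls; mkdir -p pics
python3 - <<'E'
from workcell import bot
import cv2
for n in("scene","top"):
    c=bot.read_camera(n); cv2.imwrite(f"pics/{n}1.png",c["pixels"]); print(n,c["fx"],c["cx"],c["cy"],c["k1"],c["R"],c["t"])
print(bot.current_clock(),bot.current_tool_rot(),bot.current_contact_force())
E
```

```text
pics
scene 447.58397828530696 273.6054613672073 205.79794121188914 -0.09665303054198429 [[-0.78995229  0.61303519  0.01277636]
 [ 0.49311227  0.64752901 -0.5809875 ]
 [-0.36443885 -0.45265222 -0.8138122 ]] [ 0.47610856 -0.23240602  1.54827093]
top 438.2312592142457 276.0740568655938 207.2185354589406 0.003760296810945466 [[ 0.00831642 -0.99996226  0.00251371]
 [-0.99875427 -0.00843001 -0.04918173]
 [ 0.04920107 -0.00210156 -0.99878668]] [0.03914261 0.61840178 1.3166789 ]
0.1 [-5.46458347e-01 -3.09306444e+00  2.43584864e-03] [ 0.18745489  0.11430395 -0.75371003]
```

View pics/scene1.png

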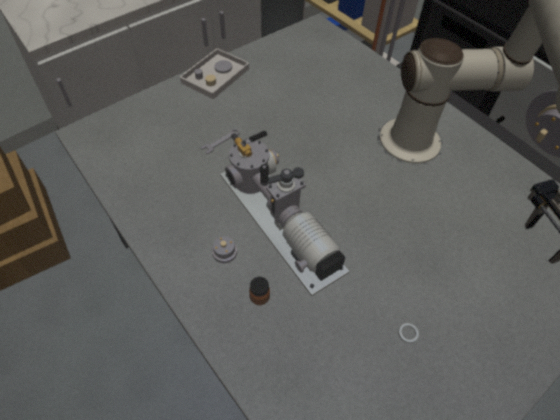

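View pics/top1.png

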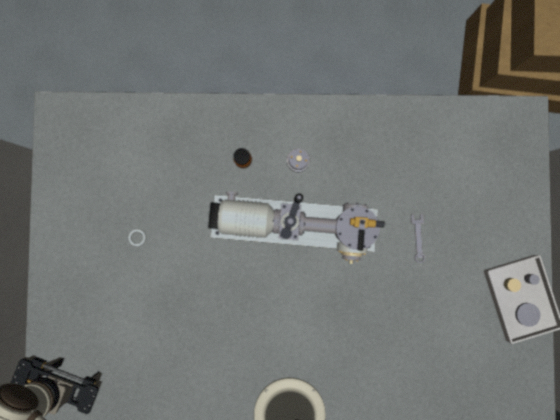

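Top view: the line lies along y at x≈0.4–0.5. The crank is near (290,220), the vent lever near (361,238), and the ring, spanner, jar and block are clear of it. I'll zoom in.

Run:
```python
import cv2
a=cv2.imread("pics/top1.png")[180:280,200:400]
b=cv2.imread("pics/scene1.png")[120:300,200:360]
cv2.imwrite("pics/topz.png",cv2.resize(a,None,fx=4,fy=4,interpolation=cv2.INTER_CUBIC))
cv2.imwrite("pics/scenez.png",cv2.resize(b,(533,600),interpolation=cv2.INTER_CUBIC))
```

```text
(no output)
```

View pics/topz.png

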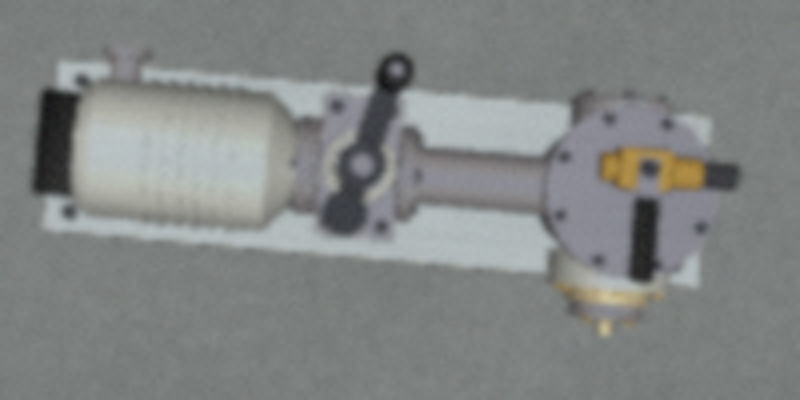

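View pics/scenez.png

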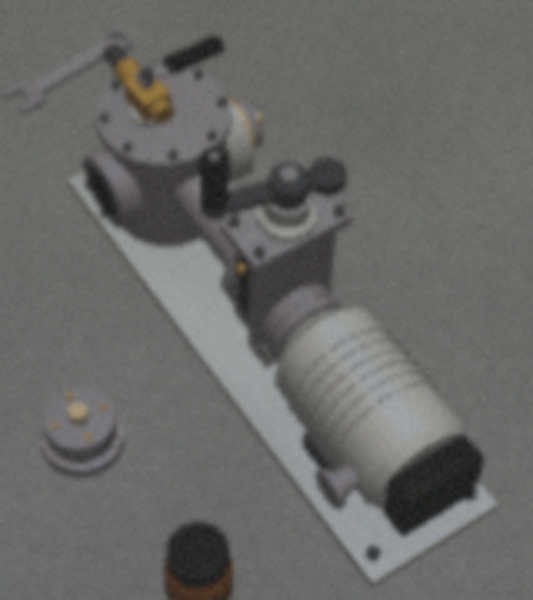

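The grip is top right of the hub, at crop pixel (396,72). The hub is at (362,165), and the vent lever sleeve runs down from (647,200) to (643,281). Next I'll fit the line pose from these points.

```bash
cat > h.py <<'E'
import numpy as np
from scipy.spatial.transform import Rotation as Ro
def proj(c,X):
    p=c["R"]@np.asarray(X)+c["t"]; s=p[:2]/p[2]; s=s*(1+c["k1"]*(s@s))
    return np.array([c["fx"]*s[0]+c["cx"],c["fy"]*s[1]+c["cy"]])
def w(L,x,y,z):  # line -> world
    c,s=np.cos(L[2]),np.sin(L[2]); return np.array([L[0]+c*x-s*y,L[1]+s*x+c*y,z])
def down(th):    # tool down, tool y along world heading th
    y=np.array([np.cos(th),np.sin(th),0]); z=np.array([0,0,-1.]); x=np.cross(y,z)
    return Ro.from_matrix(np.c_[x,y,z]).as_rotvec()
E
cat > fit.py <<'E'
from h import *
from workcell import bot
from scipy.optimize import least_squares
ct,cs=bot.read_camera("top"),bot.read_camera("scene")
T=lambda u,v:np.array([200+u/4,180+v/4]); S=lambda u,v:np.array([200+u/3.331,120+v/3.333])
def res(p):
    L,a=p[:3],p[3]; g=(.06*np.cos(a),-.06*np.sin(a))
    o=[(ct,(*g,.290),T(396,70)),(cs,(*g,.290),S(214,157)),(ct,(0,0,p[4]),T(362,165)),(cs,(0,0,p[4]),S(289,175)),
       (ct,(-.032,-.19,.2005),T(645,240)),(cs,(-.032,-.19,.2),S(195,53))]
    r=[proj(c,w(L,*X))-m for c,X,m in o]
    q=[T(62,62),T(710,117),T(697,286),T(45,230)]; cor=[(1,1),(1,-1),(-1,-1),(-1,1)]
    r+=[proj(ct,w(L,p[5]+.065*i,p[6]+.25*j,.01))-m for (i,j),m in zip(cor,q)]
    return np.concatenate(r)
f=least_squares(res,[.45,0,0,.3,.245,0,0],x_scale=.01)
print(f.x.round(4)); print(f.fun.reshape(-1,2).round(1)); np.save("L.npy",f.x)
E
python3 fit.py
```

```text
[ 0.5722  0.01   -0.0776  0.2419  0.2427 -0.0009 -0.0227]
[[-0.6 -0.3]
 [ 0.1 -0.9]
 [-0.7 -0.2]
 [-0.  -0. ]
 [-0.4 -0.1]
 [-0.7 -1.6]
 [-0.7 -0.4]
 [ 0.5 -0.1]
 [ 0.6  0.3]
 [-0.4  0.1]]
```

Run:
```python
from h import *
from workcell import bot
import cv2
p=np.load("L.npy"); L=p[:3];a=p[3]
g=w(L,.06*np.cos(a),-.06*np.sin(a),.264); print(g)
r=down(np.pi/2+L[2])
P=bot.current_ee_pos(); bot.line_to([P[0],P[1],.37],max_speed=.3)
bot.goto([g[0],g[1],.37],r)
print(bot.current_clock(),bot.current_joints(),bot.current_ee_pos(),bot.current_contact_force())
c=bot.read_camera("wrist"); cv2.imwrite("pics/w1.png",c["pixels"])
for X in(w(L,.06*np.cos(a),-.06*np.sin(a),.29),w(L,0,0,p[4]),w(L,.015,-.19,.205)): print(proj(c,X))
```

```text
[ 0.62917691 -0.00881039  0.264     ]
3.3417 [-2.04370804e-01  2.53475332e-01  1.18567804e+00  2.30699103e-04
  1.70232063e+00 -1.69875802e+00] [ 0.62913795 -0.00787445  0.37012989] [ 0.48099279 -0.35551486 -0.78776261]
[284.65923761 217.84040157]
[300.80437703 140.37881457]
[117.38967493 152.8076013 ]
```

View pics/w1.png

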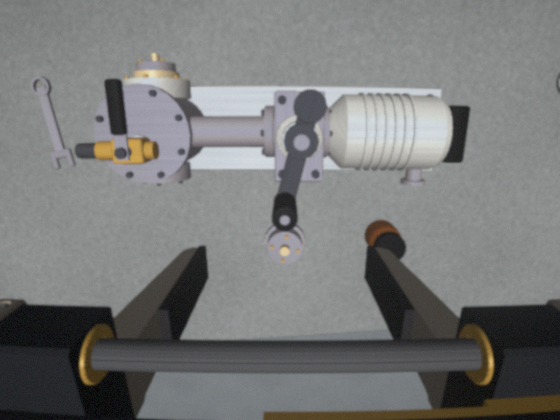

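The wrist view agrees with the fit to about 1 px: grip top at (285,219), hub at (301,141). I'll grasp it and test a short stretch.

```bash
cat >> h.py <<'E'
from workcell import bot
def force(n=5,dt=.02):
    f=[]
    for _ in range(n): f.append(bot.current_contact_force()); bot.hold(dt)
    return np.mean(f,0)
def polar(L,a,F):  # radial, closing-tangential components of F (world)
    r=w(L,np.cos(a),-np.sin(a),0)-w(L,0,0,0); t=w(L,-np.sin(a),-np.cos(a),0)-w(L,0,0,0)
    return np.array([F@r,F@t,F[2]])
def angle(L,P):
    d=np.asarray(P)[:2]-L[:2]; return -(np.arctan2(d[1],d[0])-L[2]), np.hypot(*d)
Z=.264-.019+.004
E
python3 - <<'E'
from h import *
p=np.load("L.npy"); L=p[:3];a=p[3]
r=down(np.pi/2+L[2])
print([bot.inverse_kinematics(w(L,.06*np.cos(x),-.06*np.sin(x),Z),r) is not None for x in np.arange(0,6.3,.5)])
F0=force(10); np.save("F0.npy",F0)
g=w(L,.06*np.cos(a),-.06*np.sin(a),Z)
bot.line_to(g,max_speed=.1); print(force()-F0)
bot.set_gripper(0.0,30); print(bot.current_opening(),bot.current_grip_force(),(force()-F0).round(2),bot.current_clock())
for i in range(4):
    a+=.15
    bot.line_to(w(L,.06*np.cos(a),-.06*np.sin(a),Z),max_speed=.08)
    P=bot.current_ee_pos();th,R=angle(L,P)
    print(round(a,3),round(th,3),round(R,4),P[2].round(4),polar(L,a,bot.current_contact_force()-F0).round(2),bot.current_clock())
print(polar(L,a,force()-F0),bot.current_opening()); print(a)
E
```

```text
[True, True, True, True, True, True, True, True, True, True, True, True, True]
[0.50114323 0.18259683 0.0794264 ]
0.23432999807658403 29.999821186065674 [ 0.07 -1.56  0.26] 6.1417
0.392 0.388 0.06 0.249 [ 1.18 -1.75 -0.13] 6.4
0.542 0.543 0.0601 0.249 [ 2.05 -0.62 -1.02] 6.6583
0.692 0.695 0.0601 0.249 [ 1.2  -1.07 -0.98] 6.9167
0.842 0.846 0.0601 0.249 [ 0.78 -0.49  0.11] 7.175
[ 0.90247483 -0.41126552 -0.23013491] 0.23726621786925334
0.841933636432351
```

Run:
```python
from h import *
p=np.load("L.npy"); L=p[:3];a=.841933636432351;F0=np.load("F0.npy")
i=0
while a<12.4:
    a=min(a+.24,12.4);i+=1
    bot.line_to(w(L,.06*np.cos(a),-.06*np.sin(a),Z),max_speed=.09)
    f=polar(L,a,bot.current_contact_force()-F0)
    if i%4==0: 
        th,R=angle(L,bot.current_ee_pos()); print(round(a,3),round((th-a+np.pi)%(2*np.pi)-np.pi,3),round(R,4),f.round(1),bot.current_opening().round(3),bot.current_clock())
    if abs(f).max()>12: print("high",a,f);break
print(a,polar(L,a,force()-F0))
```

```text
Traceback (most recent call last):
AttributeError: 'float' object has no attribute 'round'
```

Run:
```python
from h import *
p=np.load("L.npy"); L=p[:3];a=.841933636432351+.96;F0=np.load("F0.npy")
print(angle(L,bot.current_ee_pos()),a)
i=0
while a<12.4:
    a=min(a+.24,12.4);i+=1
    bot.line_to(w(L,.06*np.cos(a),-.06*np.sin(a),Z),max_speed=.09)
    f=polar(L,a,bot.current_contact_force()-F0)
    if i%4==0: 
        th,R=angle(L,bot.current_ee_pos()); print(round(a,3),round((th-a+np.pi)%(2*np.pi)-np.pi,3),round(R,4),f.round(1),round(bot.current_opening(),3),bot.current_clock())
    if abs(f).max()>12: print("high",a,f);break
print(a,polar(L,a,force()-F0))
```

```text
(np.float64(1.807432891827068), np.float64(0.06000852882406143)) 1.8019336364323508
2.762 0.005 0.0599 [1.2 1.  0.8] 0.236 9.725
3.722 0.006 0.0599 [-0.5  1.4 -0.7] 0.235 10.9583
4.682 0.004 0.06 [-0.3  1.1 -0.4] 0.229 12.1917
5.642 0.005 0.06 [ 0.3  0.7 -0.2] 0.231 13.425
6.602 0.007 0.0601 [ 1.3  0.6 -0.6] 0.231 14.6583
7.562 0.006 0.0601 [ 2.1  0.7 -0.4] 0.235 15.8917
8.522 0.007 0.0599 [1.7 1.3 1. ] 0.233 17.125
9.482 0.006 0.0599 [-0.2  0.7 -1.2] 0.234 18.3583
10.442 0.006 0.0599 [-1.   1.9 -0.7] 0.23 19.5917
11.402 0.004 0.06 [-0.   1.2 -0.8] 0.233 20.825
12.362 0.005 0.0601 [ 0.4 -0.1  0.5] 0.23 22.0583
12.4 [ 0.77423093 -4.65819559 -0.01081775]
```

```bash
cat > slow.py <<'E'
import sys
from h import *
p=np.load("L.npy"); L=p[:3];F0=np.load("F0.npy")
a,stop,lim,da=map(float,sys.argv[1:]); k=0
while a<stop and k<2:
    a+=da
    bot.line_to(w(L,.06*np.cos(a),-.06*np.sin(a),Z),max_speed=.02)
    f=polar(L,a,force(6,.015)-F0); k=k+1 if f[1]<-lim else 0
    th,R=angle(L,bot.current_ee_pos()); print(round(a,3),round((th-a+np.pi)%(2*np.pi)-np.pi,4),f.round(2))
    if f[1]<-lim-4: break
print(a,bot.current_clock(),bot.current_opening())
E
python3 slow.py 12.4 15 8 .04
```

```text
12.44 -0.0073 [ 0.95 -5.3   0.32]
12.48 -0.0016 [ 1.47 -3.93  0.35]
12.52 0.0014 [ 0.93 -3.96  0.18]
12.56 0.0017 [ 0.94 -4.19 -0.24]
12.6 0.001 [ 1.11 -4.29 -0.18]
12.64 0.0011 [ 1.48 -4.22  0.2 ]
12.68 0.0008 [ 0.83 -4.01 -0.19]
12.72 0.0011 [ 1.26 -3.89 -0.34]
12.76 0.0007 [ 1.2  -4.44  0.02]
12.8 0.0011 [ 1.2  -3.84 -0.14]
12.84 0.001 [ 1.16 -3.83 -0.11]
12.88 0.0012 [ 1.36 -4.02 -0.15]
12.92 0.0009 [ 1.21 -3.98  0.03]
12.96 0.0007 [ 1.42 -3.52 -0.14]
13.0 0.0008 [ 1.17 -3.67  0.06]
13.04 0.001 [ 1.06 -4.18  0.03]
13.08 0.0008 [ 1.21 -4.4   0.01]
13.12 0.0007 [ 1.5  -3.92  0.  ]
13.16 0.0008 [ 1.29 -3.85  0.17]
13.2 0.001 [ 1.16 -3.99  0.15]
13.24 0.0006 [ 1.17 -3.91  0.36]
13.28 0.0008 [ 1.1  -3.78  0.  ]
13.32 0.0007 [ 0.97 -4.08 -0.05]
13.36 0.0005 [ 0.69 -3.89  0.  ]
13.4 0.0006 [ 1.66 -4.    0.22]
13.44 0.0004 [ 1.06 -4.03  0.17]
13.48 -0.0058 [ 1.34 -5.25 -0.58]
13.52 -0.0142 [ 1.58 -7.73 -1.75]
13.56 -0.0231 [ 0.91 -9.24 -1.85]
13.6 -0.0315 [  0.97 -11.64  -3.24]
13.599999999999975 33.3917 0.2331374085233618
```

Contact came at about 13.46, and the load is now about 7.6 N above drag. I'll release, lift, and go to the vent lever.

```bash
cat >> h.py <<'E'
OFF=.018; RV=.052; ZV=.190
def vent(L,v,off=OFF,z=ZV):
    d=np.array([-np.cos(v),-np.sin(v)]); n=np.array([np.sin(v),-np.cos(v)])
    q=np.array([.015,-.19])+RV*d-off*n; return w(L,*q,z)
def vn(L,v): return w(L,np.sin(v),-np.cos(v),0)-w(L,0,0,0)
E
python3 - <<'E'
from h import *
import cv2
p=np.load("L.npy"); L=p[:3]
bot.set_gripper(.6); bot.hold(.3)
P=bot.current_ee_pos(); bot.line_to([P[0],P[1],.37],max_speed=.15)
c=bot.read_camera("wrist"); cv2.imwrite("pics/w2.png",c["pixels"])
bot.set_gripper(0,10)
for h in(0,np.pi):
    js=[bot.inverse_kinematics(vent(L,v),down(L[2]+v+h)) for v in(0,.5,1,1.6)]
    print(h,[None if j is None else np.round(j,2).tolist() for j in js])
print(bot.current_clock())
for X in(w(L,.06*np.cos(13.57),-.06*np.sin(13.57),.29),w(L,.015,-.19,.2005),w(L,-.06,-.19,.2005)): print(proj(c,X))
E
```

```text
0 [[-0.52, 0.1, 1.71, -0.0, 1.33, -0.44], [-0.56, 0.11, 1.7, -0.0, 1.33, -0.99], [-0.59, 0.16, 1.65, 0.0, 1.34, -1.52], [-0.6, 0.24, 1.56, -0.0, 1.35, -2.12]]
3.141592653589793 [[-0.52, 0.1, 1.71, -0.0, 1.33, 2.7], [-0.56, 0.11, 1.7, -0.0, 1.33, 2.16], [-0.59, 0.16, 1.65, -0.0, 1.34, 1.63], [-0.6, 0.24, 1.56, 0.0, 1.35, 1.02]]
36.2333
[286.84430916 220.7410275 ]
[156.8114351  178.73660663]
[149.13279935 105.96053529]
```

View pics/w2.png

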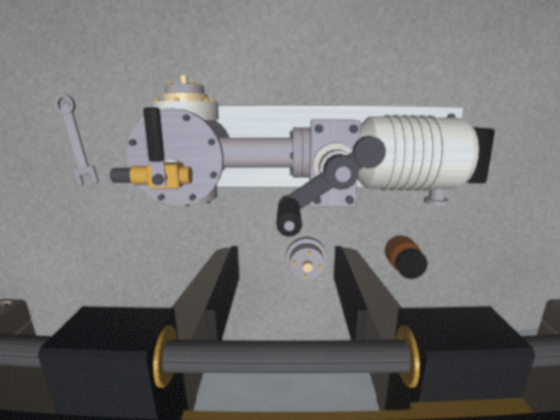

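Grip top is at (289,226), the expected small spring-back. The vent axis at (158,180) and lever end at (152,108) match the fit within 2 mm. Now I'll push the lever.

Run:
```python
from h import *
p=np.load("L.npy"); L=p[:3]
bot.goto(vent(L,0,.034,.37),down(L[2]))
bot.line_to(vent(L,0,.034),max_speed=.15)
F0=force(10); v=-.15; k=0
print(bot.current_clock(),bot.current_opening())
while v<1.68 and k<1:
    v+=.05 if v<1.39 else .02
    bot.line_to(vent(L,v),rot=down(L[2]+v),max_speed=.05)
    F=force(4,.015)-F0; f=F@vn(L,v)
    if v>1.3 or int(round(v*100))%20==0: print(round(v,2),round(f,2),F.round(1))
    if f<-6: k+=1
print(v,bot.current_clock())
```

```text
38.975 0.005220676558783853
0.0 0.16 [-0.4 -0.1 -0.3]
0.2 -0.12 [ 0.2  0.1 -0. ]
0.4 -0.84 [-0.4  0.7  0.1]
0.6 -0.81 [-1.2  0.3 -0.2]
0.8 -0.53 [-0.4  0.4 -0.3]
1.0 -0.68 [-0.5  0.5 -0.2]
1.2 -0.76 [-0.8  0.  -0.3]
1.3 -0.97 [-1.1 -0.2 -0.4]
1.35 -1.16 [-1.2  0.1 -0.7]
1.4 -0.59 [-0.7 -0.3 -0.4]
1.42 -1.72 [-1.8 -0.3  0.4]
1.44 -1.31 [-1.4 -0.1  0.8]
1.46 -1.56 [-1.6 -0.2  0.5]
1.48 -1.71 [-1.7  0.  -0. ]
1.5 -2.09 [-2.2 -0.8 -0. ]
1.52 -1.82 [-2.  -0.9  0.1]
1.54 -1.25 [-1.4 -1.1 -0.3]
1.56 -1.73 [-1.8 -1.   0. ]
1.58 -2.72 [-2.8 -1.3  0.5]
1.6 -6.27 [-6.3  0.2  2.7]
1.6000000000000008 52.0833
```

Clear stop reached. I'll back off, lift and check.

Run:
```python
from h import *
import cv2
p=np.load("L.npy"); L=p[:3]; v=1.6
bot.line_to(vent(L,v,.045),max_speed=.1)
q=vent(L,v,.045,.36); bot.line_to(q,max_speed=.2)
print(force(),bot.current_clock())
c=bot.read_camera("top"); a=c["pixels"][180:280,200:400]
b=bot.read_camera("scene")["pixels"][120:220,220:320]
cv2.imwrite("pics/end.png",np.hstack([cv2.resize(a,(500,250)),cv2.resize(b,(250,250))]))
```

```text
[ 0.05646444 -0.25109959 -0.21503515] 53.5833
```

View pics/end.png

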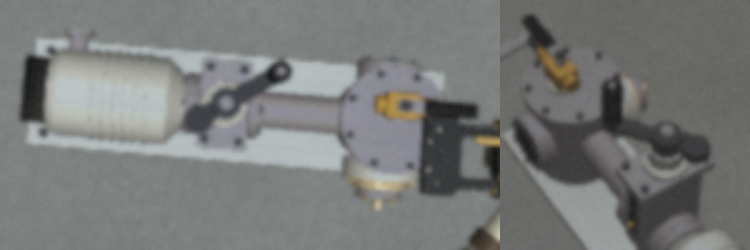

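The lever at (450,108) lies in line with the outlet, fully open, the crank is where I left it, and the robot is clear of everything.

```bash
python3 -c "
from workcell import bot
print(bot.job_done())"
```

```text
the job is handed in; nothing more can be done
None
```

I wound the gate down onto its seal in one grip, peaking about 7.6 N above drag; the crank sprang back roughly 0.06 rad on release, so the load left on the seal is less and I couldn't measure it. I then swung the vent lever to its stop, fully open, and handed the job in soon after 53.6 s without touching the loose parts.

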